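Clamp a round bar in the V-block fixture

ROBOT

A 6-joint arm with a two-finger parallel gripper is mounted at the origin on the work surface. World frame = base frame: x ahead of the robot, y to its left, z up, the work surface at z = 0. Lengths are in m, angles in rad, forces in N, time in s.
With the tool pointing down it reaches from about 0.375 to 0.9 m from the base axis. Payload 3.1 kg.
Tool frame: the origin (TCP) lies at the very end of the fingers, on their centre line; the grasp point (between the pads) lies 19 mm behind it; z points along the fingers, y is the line along which they close (so a half turn about z gives the same grasp; the last joint's range is limited). The gripper opens to 87 mm and grips with 3 to 60 N. Pads are 19 mm wide; open, the fingers measure 117 mm over their backs; the gripper's body (75 mm by 190 mm) begins 51 mm behind the grasp point.
Start: joints at [-1.331, 0.527, 1.433, -0, 1.181, -0.178], TCP at [0.254, -0.571, 0.223] pointing down, gripper open.
Joint ranges: [-3.08, 3.08], [-0.75, 2.2], [0.22, 2.44], [-1.43, 4.57], [0, 2.65], [-2.85, 2.85]. Speed limits (rad/s): [2.79, 2.79, 3.14, 3.14, 3.14, 3.14].

INTERFACE

Orientations are given as a unit quaternion [x, y, z, w].
In Python, from rig import status, viewer, robot gives the robot as it stands.
- The arm moves only by the tool arm_command, never from a script. Its arguments are lists of equal length, an entry for each row: "delta_rot": the turn, a rotation vector about the tool's x, y, z in degrees, a list of three; "delta_pos": the shift along the tool's x, y, z in m, a list of three; "gripper": the closure, from -1 (fully open) to 1 (shut). In form: {"delta_rot": [[rx, ry, rz], ...], "delta_pos": [[dx, dy, dz], ...], "gripper": [gripper, ...]}. A call has 1 to 12 rows; each row is the pose to reach, as a shift and turn from the pose commanded when the call began, along the tool's axes at that moment; what a row does not reach only later rows make up. A row lasts 1/12 s, in which the tool goes at most 41.7 mm and 7.16 degrees, less where a joint would pass 70% of its speed; a pose out of reach is approached as far as the arm can. A call with a gripper value outside its range is refused whole. The fingers move at their own pace and stop on an object; "grip_force" is the grip in N (left out, the last holds). Time passes only in rows, so rows that repeat a pose let the fingers close. It gives the time, the measured TCP pose, the force, the opening and the grip force at its end, in the units of the state.
- status.get_obs(): the state, without advancing time (a new reading comes with each control period).
- viewer.camera(name): name is "scene" or "side" or "wrist"; returns a dict with "pixels" (480x640x3 uint8, blue, green, red), "fx", "fy", "cx", "cy" (pixels), "pose" (4x4, takes a point from camera to world coordinates); the wrist camera has in their place "mount" (4x4, takes a point from camera to tool coordinates, whose origin is the TCP and whose axes are the flange's). Camera axes: x right, y down, z forward; pixel columns grow to the right and rows downward; lengths in m; the calibration is good to about 2 mm. A picture is of the moment at which its call begins: read the wrist's pose just before it. There is no depth.
- robot.hand_in(): hands the job in; it is judged then, once.
The state is a dict: "time": time; "q": joint angles; "joint_velocities": joint speeds; "joint_torque": joint torques, N m; "position": TCP position; "tool_rot": TCP orientation; "ft_force": force on the tool from outside, world axes, zero at the start; "moment": the same for the moment, N m; "grip_width": finger opening in m; "grip_force": force on a finger pad.
Only numpy, scipy, OpenCV 4.12 (cv2) and the standard library are available. Lean on these libraries where they do the work, as an engineer would, in place of code of your own. Each camera call takes 0.05 s, during which the arm holds its last target. There are 200 camera calls.

TASK

Lay the thicker of the two round bars in the V-blocks, slide it along gently but positively until its end bears on the black buffer of the end stop, and let go. Then lift the spring-loaded clamp strap by its knob, swing it squarely across over the bar and lower it gently, without letting it snap down, until its pad rests on the bar and the spring clamps it. Leave the thinner bar and the other things where they are.

Things in the scene. Friction and masses are not known exactly. Their poses are not given: they have to be found in the camera images.
- rod: The bar to clamp: plain round aluminium bar, 30 mm diameter, 170 mm long, about 0.3 kg. Origin at its middle, on its axis; x runs along the bar (either end may lead). It starts in one of the two notches of the wooden rest.
- thin_rod: The thinner bar, to be left alone (not shifted more than 15 mm): 18 mm diameter, 170 mm long, in the other notch, 76 mm beside the thick one. Origin at its middle, x along the bar.
- rest: Wooden rest fixed to the bench, 150 x 160 mm, origin at the centre of its underside; two notches along its x at y = +-38 mm. A bar lies on supports, 24 mm wide, 36 mm high, at x = +-58 mm; between them it is open down to a 6 mm base, so a bar can be gripped across its middle (thick bar's axis 41 mm above the bench).
- fixture: Metal fixture fixed to the bench; origin at the centre of its underside; x along the V towards the end stop, z up. Two 90-degree V-blocks, 32 mm long, 68 wide, 57 high, at x = +-50 mm (68 mm free between them for fingers). A seated thick bar has its axis at y = 0, z = 50 mm; against the stop its middle is at x = +5 mm. Clamp column at x = -50, y = -60 mm, 16 mm thick, top at z = 114 mm.
- stop: Black buffer, 20 mm diameter, of the end stop, on the V axis; origin at the centre of its face that meets the bar's end (fixture x = 90 mm, z = 50 mm), x as the fixture's x. It gives about 1 mm per 8 N and springs back. Push the bar on it with a few newtons (above 2, below 22).
- strap (a joint): Swing of the clamp strap about its column, rad. 0: strap points along the fixture's -x (parked); grows clockwise from above; 1.57: strap points along the fixture's +y, squarely across over the bar. Needs about 1 to 1.5 N at the knob, stays where it is left (within 0.2 rad of 1.57 is square enough).
- collar: Collar that carries the strap on the column; origin on the column's axis, 11 mm below the strap's underside (fixture z = 59 mm while parked, all the way down). Strap and collar can be lifted by the knob up to 34 mm against their weight and a spring, in all about 9 N at first and 12 N at the top; let go, they snap down again, which they must not do over the bar (no faster than 0.15 m/s there).
- strap_eye (a point): Point on the strap's underside, 60 mm from the column, over its domed black pad (18 mm diameter, on a set screw). The pad's lowest point is between 10 and 22 mm below this point and not measured: lift by 24 to 31 mm to clear the bar, and feel when the pad meets it on the way down. Let down gently it presses with about 9 N; more than 3 N is needed, a blow above 18 N marks the bar.
- strap_knob (a point): Centre of the top of the strap's round upright knob: 18 mm diameter, 30 mm tall, standing on the strap 105 mm from the column; the strap's top is 30 mm below this point.
- tape: Roll of masking tape lying flat, 110 mm across, 24 mm high; bystander, not to be shifted more than 30 mm. Origin at the centre of its underside.
- screw_bin: Open blue plastic bin, 100 x 140 mm, 50 mm high; bystander, not to be shifted more than 30 mm. Origin at the centre of its underside.
- jar: Small clear jar, 60 mm diameter, 80 mm high, standing; bystander, not to be shifted more than 30 mm. Origin at the centre of its underside.
There are look-alikes about, which are no part of the job. What is shaped like the rod but yellow is not meant.

How it is judged:
On the way, in this order (a step that is already met when the one before it is completed fails the run):
1. the thick bar lies in both V-blocks and its end is pushed on the stop's buffer with more than 2 N (y of rod in the frame of fixture between -0.002 and 0.002 m and z of rod in the frame of fixture between 0.048 and 0.052 m and angle between the x axis of rod and the x axis of fixture, either way round below 0.03 rad and contact force between rod and stop above 2 N), for 0.1 s.
2. the strap is across over the bar and its pad presses the bar with more than 3 N (y of rod in the frame of fixture between -0.002 and 0.002 m and z of rod in the frame of fixture between 0.048 and 0.052 m and angle between the x axis of rod and the x axis of fixture, either way round below 0.03 rad and x of rod in the frame of fixture between 0.003 and 0.0085 m and value of joint strap between 1.37 and 1.77 rad and contact force between rod and collar above 3 N), for 0.2 s.
At the end, for the whole second after the job is handed in: The thick bar rests in both V-blocks (axis within 2 mm sideways and in height, within 0.03 rad of the V), its end within 2 mm of the stop's buffer; the strap is within 0.2 rad of square across it and its pad presses the bar with more than 3 N; all at rest (all of step 2 and linear speed of each of rod, collar below 0.01 m/s); the robot touches nothing.
It fails at once if the bar is rammed on the stop with more than 22 N (contact force between rod and stop above 22 N).
It fails at once if the strap's pad strikes or presses the bar with more than 18 N (contact force between rod and collar above 18 N).
It fails at once if the strap is let snap down over the bar (its collar moves faster than 0.15 m/s while swung over) (value of joint strap above 1.2 rad and linear speed of collar above 0.15 m/s).
It fails at once if the bar is dropped or pressed hard on the fixture (more than 50 N) (contact force between rod and fixture above 50 N).
It fails at once if the thinner bar is shifted more than 15 mm, or the tape, the bin or the jar more than 30 mm (distance of thin_rod from where it was at the start of the episode above 0.015 m or distance of any of tape, screw_bin, jar from where it was at the start of the episode above 0.03 m).
It also fails if it takes over 69 s, if anything falls off the work surface, if the arm or the gripper's body presses on something with over 40 N, if the wrist force passes 120 N, or if a joint passes its speed limit or range.

## Working session

There is one attempt and no reset: what is moved stays moved. The work goes in short steps, Python scripts to look and compute and a tool call to move; the robot and the scene stay as the last step left them, time stands still between calls to the robot, and variables do not carry over. Pictures are saved under pics/ and viewed, at most 14 in all, crops included, and the job is handed in when it is done.

Besides the shell and the picture viewer there is one more tool, called as name(argument=value, ...), one argument or row to a line, values as JSON. arm_command: Moves the arm, as the interface text tells. Its arguments: {"type":"object","properties":{"delta_rot":{"type":"array","items":{"type":"array","items":{"type":"number"}}},"delta_pos":{"type":"array","items":{"type":"array","items":{"type":"number"}}},"gripper":{"type":"array","items":{"type":"number"}},"grip_force":{"type":"number"}},"required":["delta_rot","delta_pos","gripper"]}

```bash
mkdir -p pics
cat > h.py <<'E'
import numpy as np, cv2
from rig import status, viewer, robot
from scipy.spatial.transform import Rotation as R
def T():
    o=status.get_obs(); M=np.eye(4); M[:3,:3]=R.from_quat(o["tool_rot"]).as_matrix(); M[:3,3]=o["position"]; return M
def cam(n):
    t=T(); c=viewer.camera(n)
    c["P"]=c["pose"] if n!="wrist" else t@c["mount"]
    c["P"]=np.array(c["P"]); return c
def ray(c,u,v):
    d=c["P"][:3,:3]@np.array([(u-c["cx"])/c["fx"],(v-c["cy"])/c["fy"],1]); return c["P"][:3,3],d
def onz(c,u,v,z):
    o,d=ray(c,u,v); return o+d*(z-o[2])/d[2]
def proj(c,p):
    q=np.linalg.inv(c["P"])@np.append(p,1); return np.array([c["fx"]*q[0]/q[2]+c["cx"],c["fy"]*q[1]/q[2]+c["cy"]])
def tri(rs):
    A=np.zeros((3,3));b=np.zeros(3)
    for o,d in rs:
        d=d/np.linalg.norm(d);M=np.eye(3)-np.outer(d,d);A+=M;b+=M@o
    return np.linalg.solve(A,b)
E
python3 - <<'E'
from h import *
import pickle
print(status.get_obs())
for n in ("scene","side"):
    c=cam(n); cv2.imwrite(f"pics/{n}0.png",c["pixels"]); pickle.dump(c,open(n+".pkl","wb")); print(n,c["P"].round(3),c["fx"],c["cx"],c["cy"])
E
```

```text
{'time': 0.0, 'q': array([-1.33047131e+00,  5.28457194e-01,  1.43388302e+00, -3.18513194e-05,
        1.18138834e+00, -1.78491097e-01]), 'joint_velocities': array([ 1.51260052e-03, -3.53025185e-04, -6.27286306e-04,  7.93736417e-05,
       -4.99292324e-04, -7.00156292e-04]), 'joint_torque': array([ 9.17746693e-04, -4.40039241e+01, -1.76590562e+01,  6.33442705e-02,
        5.82565984e-02, -1.71708280e-04]), 'position': array([ 0.25402352, -0.57025887,  0.22158328]), 'tool_rot': array([ 9.78152322e-01,  2.07886736e-01, -4.77323776e-05, -1.06698452e-03]), 'ft_force': array([-1.07312702,  0.5864606 ,  0.50135229]), 'moment': array([-0.01181664, -0.00194851, -0.01230331]), 'grip_force': 0.0, 'grip_width': 0.08723098067170508}
scene [[ 0.031  0.868 -0.495  1.102]
 [ 0.999 -0.025  0.019  0.02 ]
 [ 0.004 -0.496 -0.869  1.089]
 [ 0.     0.     0.     1.   ]] 452.73534574436815 316.43525482556663 243.6327177543639
side [[-1.    -0.022  0.013  0.513]
 [-0.025  0.774 -0.633  0.782]
 [ 0.004 -0.633 -0.774  1.008]
 [ 0.     0.     0.     1.   ]] 488.0508772505231 323.8249321635432 238.61268357612158
```

View pics/scene0.png

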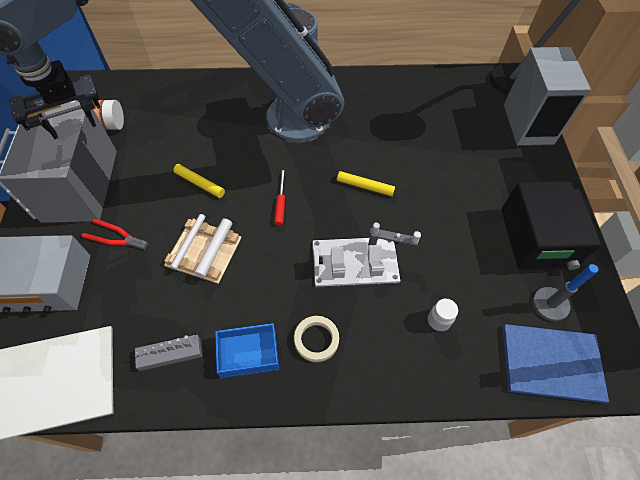

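View pics/side0.png

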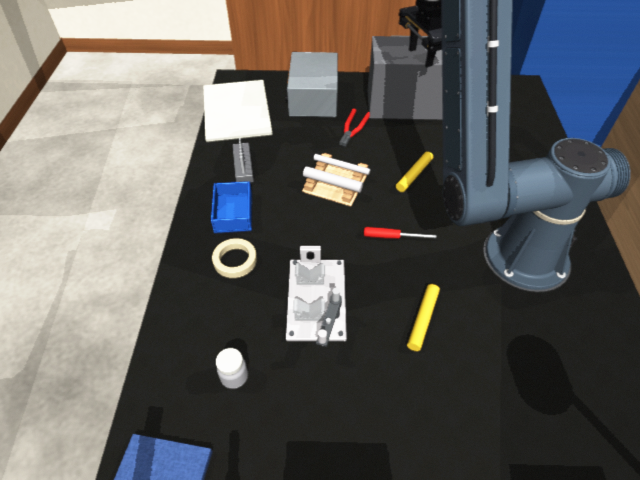

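Scene view: thin bar about (188,240) and thick bar about (214,247) on the wooden rest. The yellow bars at (198,180) and (365,183) are look-alikes. The fixture is at (356,262), with its stop on the left (-y), column at (375,235) and knob at (417,237). The side view agrees: thick bar (333,180), thin bar (342,164).

Run:
```python
from h import *
import pickle
s=pickle.load(open("scene.pkl","rb")); d=pickle.load(open("side.pkl","rb"))
for n,u,v,z in [("thickA",227,224,.056),("thickB",203,272,.056),("thinA",202,217,.05),("thinB",176,264,.05),("fixcorners",314,242,.012),("",397,238,.012),("",400,283,.012),("",316,287,.012),("knob",417,234,.11),("coltop",375,228,.114),("jar",444,303,.08)]:
    print(n,onz(s,u,v,z).round(3))
c=cam("wrist"); print(c["mount"].round(3),c["fx"],c["cx"],c["cy"])
```

```text
thickA [ 0.446 -0.196  0.056]
thickB [ 0.588 -0.247  0.056]
thinA [ 0.417 -0.267  0.05 ]
thinB [ 0.56 -0.32  0.05]
fixcorners [0.483 0.037 0.012]
 [0.477 0.266 0.012]
 [0.613 0.258 0.012]
 [0.618 0.038 0.012]
knob [0.523 0.296 0.11 ]
coltop [0.505 0.191 0.114]
jar [0.699 0.342 0.08 ]
[[ 0.    -0.959 -0.283  0.078]
 [ 1.     0.    -0.001  0.   ]
 [ 0.001 -0.283  0.959 -0.163]
 [ 0.     0.     0.     1.   ]] 373.0078166431021 318.9514036762842 234.03762782300757
```

arm_command(
  delta_rot=[
    [0, 0, -7],
    [0, 0, -14],
    [0, 0, -21],
    [0, 0, -28],
    [0, 0, -35],
    [0, 0, -42],
    [0, 0, -49],
    [0, 0, -56],
    [0, 0, -63],
    [0, 0, -70],
    [0, 0, -77],
    [0, 0, -84],
  ],
  delta_pos=[
    [0.03, -0.017, -0.03],
    [0.06, -0.034, -0.03],
    [0.095, -0.052, -0.03],
    [0.13, -0.07, -0.02],
    [0.165, -0.09, -0.01],
    [0.2, -0.11, 0],
    [0.235, -0.13, 0],
    [0.27, -0.15, 0],
    [0.305, -0.168, 0],
    [0.34, -0.187, 0],
    [0.37, -0.203, 0],
    [0.382, -0.211, 0],
  ],
  gripper=[-0.4, -0.4, -0.4, -0.4, -0.4, -0.4, -0.4, -0.4, -0.4, -0.4, -0.4, -0.4],
)

```text
time: 1.15
position: [0.5195, -0.219, 0.2224]
tool_rot: [0.584, 0.812, 0.001, -0.0]
ft_force: [0.3, -0.3, -0.8]
grip_width: 0.0609
grip_force: 0.0
```

arm_command(
  delta_rot=[
    [0, 0, -7],
    [0, 0, -14],
    [0, 0, -21],
    [0, 0, -28],
    [0, 0, -35],
    [0, 0, -42],
    [0, 0, -49],
    [0, 0, -52],
    [0, 0, -52],
    [0, 0, -52],
  ],
  delta_pos=[
    [0, 0, 0],
    [0, 0, 0],
    [0, 0, 0],
    [0, 0, 0],
    [0, 0, 0],
    [0, 0, 0],
    [0, 0, 0],
    [0, 0, 0],
    [0, 0, 0],
    [0, 0, 0],
  ],
  gripper=[-0.4, -0.4, -0.4, -0.4, -0.4, -0.4, -0.4, -0.4, -0.4, -0.4],
)

```text
time: 1.98
position: [0.5172, -0.2227, 0.2223]
tool_rot: [0.174, 0.985, 0.0, -0.0]
ft_force: [0.2, 0.5, 0.6]
grip_width: 0.0608
grip_force: 0.0
```

Run:
```python
from h import *
import pickle
c=cam("wrist"); pickle.dump(c,open("w1.pkl","wb")); cv2.imwrite("pics/w1.png",c["pixels"])
o=status.get_obs();print(o["time"],o["position"],R.from_matrix(T()[:3,:3]).as_matrix().round(3),o["ft_force"],o["grip_width"])
```

```text
2.0333 [ 0.5172379  -0.22275651  0.22237616] [[-0.939  0.344 -0.   ]
 [ 0.344  0.939  0.   ]
 [ 0.     0.    -1.   ]] [0.53207523 0.42023655 0.39296907] 0.060602698512502044
```

View pics/w1.png

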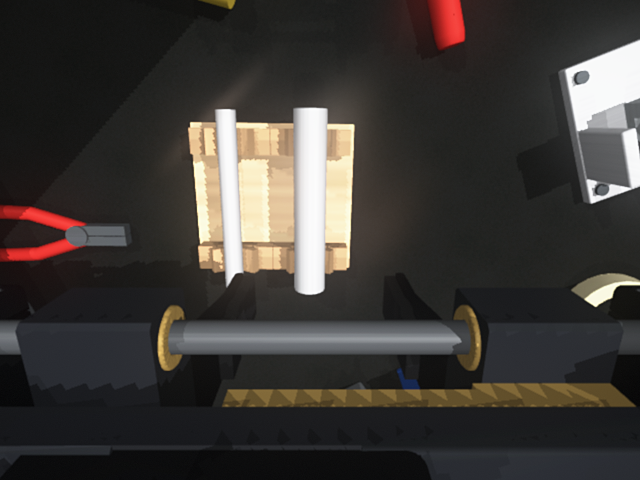

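Wrist view: thick bar (32 px wide) from (311,108) to (310,293), thin bar (19 px) on the left at about (228,190). The thick one is the bar meant because it is wider and white metal rather than yellow. I'll measure it and enlarge it to confirm.

Run:
```python
from h import *
import pickle
c=pickle.load(open("w1.pkl","rb")); im=c["pixels"]
hsv=cv2.cvtColor(im,cv2.COLOR_BGR2HSV)
m=((hsv[...,1]<40)&(hsv[...,2]>120)).astype(np.uint8); m[:,:205]=0; m[:,345:]=0; m[298:]=0;m[:95]=0
n,l,st,ce=cv2.connectedComponentsWithStats(m)
for i in range(1,n):
    if st[i,4]<800: continue
    ys,xs=np.nonzero(l==i)
    rows=np.arange(ys.min(),ys.max()+1)
    L=np.array([xs[ys==r].min() for r in rows]);Rr=np.array([xs[ys==r].max() for r in rows])
    k=slice(15,-15); p=np.polyfit(rows[k],(L[k]+Rr[k]+1)/2,1)
    z=.041 if st[i,2]>25 else .036
    a=onz(c,np.polyval(p,ys.min()),ys.min(),z+ .0); b=onz(c,np.polyval(p,ys.max()+1),ys.max()+1,z)
    print(st[i],"ends",a.round(4),b.round(4),"len",np.linalg.norm(a-b).round(4),"mid",((a+b)/2).round(4),"ang",np.degrees(np.arctan2(*(b-a)[[1,0]])).round(2),
     "width at mid mm",np.linalg.norm(onz(c,L[len(L)//2],rows[len(L)//2],z)-onz(c,Rr[len(L)//2]+1,rows[len(L)//2],z)).round(4))
cv2.imwrite("pics/w1c.png",cv2.resize(im[95:305,150:400],None,fx=2.5,fy=2.5))
print(T()[:3,:3].T)
```

```text
[ 294  107   34  188 5864] ends [ 0.4286 -0.1978  0.041 ] [ 0.5968 -0.2614  0.041 ] len 0.1799 mid [ 0.5127 -0.2296  0.041 ] ang -20.73 width at mid mm 0.03
[ 215  109   29  178 3222] ends [ 0.4046 -0.2684  0.041 ] [ 0.5629 -0.3286  0.041 ] len 0.1694 mid [ 0.4837 -0.2985  0.041 ] ang -20.8 width at mid mm 0.0178
[[-9.39136969e-01  3.43542681e-01  4.23097577e-04]
 [ 3.43542766e-01  9.39137022e-01  1.45242241e-04]
 [-3.47449690e-04  2.81754470e-04 -9.99999900e-01]]
```

View pics/w1c.png

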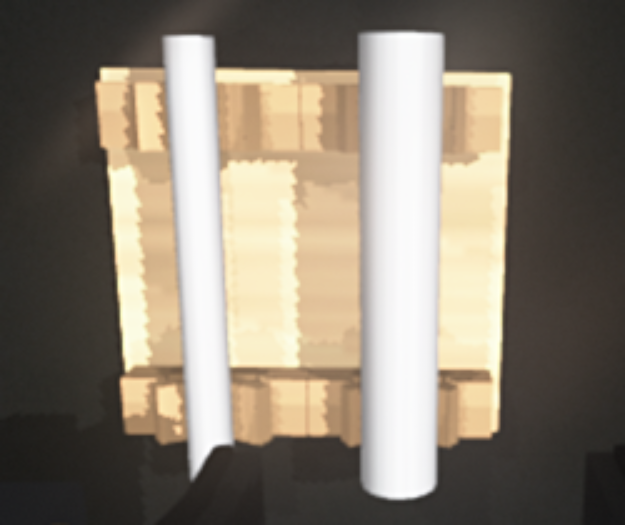

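Confirmed: the right-hand bar at crop (400,265) is the 30 mm one, and the left one at (200,260) measures 18 mm. I'll measure the fixture with the wrist camera before grasping, while the view is clear.

arm_command(
  delta_rot=[
    [0, 0, 6],
    [0, 0, 12],
    [0, 0, 18],
    [0, 0, 24],
    [0, 0, 30],
    [0, 0, 36],
    [0, 0, 42],
    [0, 0, 48],
    [0, 0, 54],
    [0, 0, 60],
    [0, 0, 66],
    [0, 0, 68.5],
  ],
  delta_pos=[
    [0.01, 0.033, -0.005],
    [0.02, 0.067, -0.01],
    [0.03, 0.1, -0.015],
    [0.04, 0.133, -0.02],
    [0.05, 0.167, -0.025],
    [0.06, 0.2, -0.03],
    [0.07, 0.233, -0.03],
    [0.08, 0.267, -0.03],
    [0.09, 0.3, -0.03],
    [0.1, 0.333, -0.03],
    [0.11, 0.36, -0.03],
    [0.112, 0.372, -0.03],
  ],
  gripper=[-0.4, -0.4, -0.4, -0.4, -0.4, -0.4, -0.4, -0.4, -0.4, -0.4, -0.4, -0.4],
)

```text
time: 3.03
position: [0.5385, 0.1688, 0.2525]
tool_rot: [0.699, 0.715, 0.0, -0.001]
ft_force: [0.0, -0.6, 0.4]
grip_width: 0.0611
grip_force: 0.0
```

arm_command(
  delta_rot=[
    [0, 0, 0],
    [0, 0, 0],
  ],
  delta_pos=[
    [0, 0, 0],
    [0, 0, 0],
  ],
  gripper=[-0.4, -0.4],
)

```text
time: 3.2
position: [0.5392, 0.1653, 0.2524]
tool_rot: [0.697, 0.717, -0.0, 0.0]
ft_force: [-0.5, 0.0, -0.2]
grip_width: 0.0612
grip_force: 0.0
```

Run:
```python
from h import *
import pickle
c=cam("wrist"); pickle.dump(c,open("w2.pkl","wb")); cv2.imwrite("pics/w2.png",c["pixels"])
o=status.get_obs();print(o["time"],o["position"],T()[:3,:3].round(4),o["joint_velocities"].round(4))
```

```text
3.25 [0.53918057 0.16451493 0.25238307] [[-2.720e-02  9.996e-01 -5.000e-04]
 [ 9.996e-01  2.720e-02 -7.000e-04]
 [-7.000e-04 -5.000e-04 -1.000e+00]] [-0.0232 -0.0051  0.0053  0.0021  0.0002  0.0028]
```

View pics/w2.png

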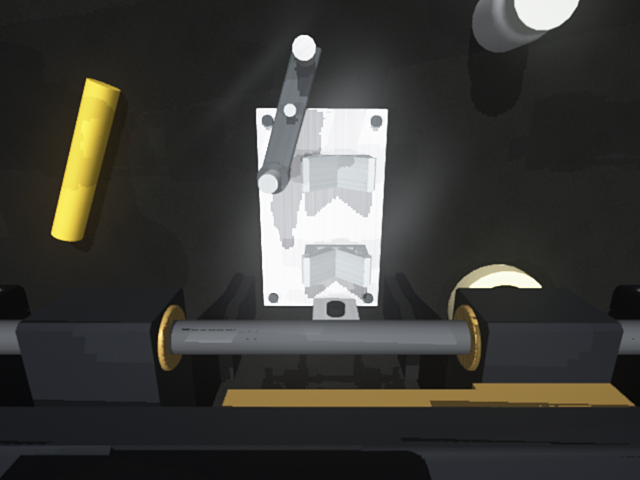

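Strap column top is at (268,184), knob top at (303,48) and screw at (290,110), so the strap is already swung about 0.25 rad. V-blocks are at (338,172) and (337,267), the stop bracket at (335,308). I'll enlarge the fixture for exact edges.

Run:
```python
from h import *
import pickle
c=pickle.load(open("w2.pkl","rb")); im=c["pixels"]
cv2.imwrite("pics/w2c.png",cv2.resize(im[140:330,240:400],None,fx=3.1,fy=3.1,interpolation=cv2.INTER_CUBIC))
g=cv2.cvtColor(im,cv2.COLOR_BGR2HSV)
m=((g[...,2]>225)&(g[...,1]<40)).astype(np.uint8)
for (u,v,z) in [(268,184,.114),(303,48,.11)]:
    k=m[v-18:v+19,u-18:u+19]; n,l,st,ce=cv2.connectedComponentsWithStats(k); 
    i=l[18,18]; p=ce[i]+[u-18,v-18]; print(p,st[i],onz(c,*p,z).round(4))
```

```text
[266.7866005 188.0471464] [  9   9  18  28 403] [0.4964 0.192  0.114 ]
[303.51693002  47.21896163] [  8   5  22  25 443] [0.5243 0.2974 0.11  ]
```

View pics/w2c.png

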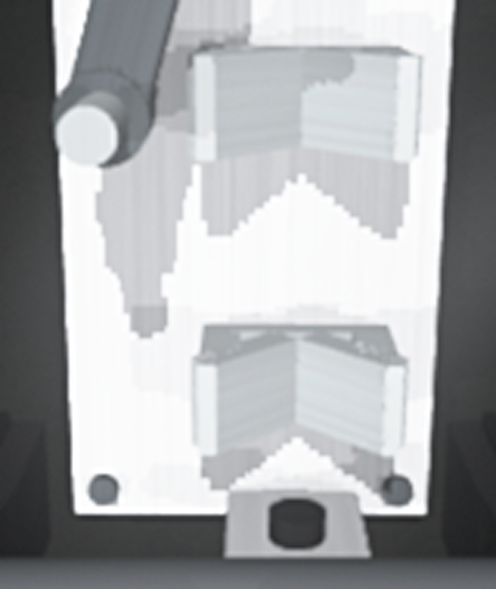

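```bash
cat > fx.py <<'E'
from h import *
import pickle
c=pickle.load(open("w2.pkl","rb"))
I=[(195,55,-66,-34),(418,55,-66,34),(195,160,-34,-34),(415,160,-34,34),(195,363,34,-34),(405,360,34,34),(195,455,66,-34),(402,450,66,34)]
W=np.array([onz(c,240+a/3.1,140+b/3.1,.057)[:2] for a,b,_,_ in I]+[onz(c,240+87/3.1,140+135/3.1,.114)[:2]])
F=np.array([(x,y) for _,_,x,y in I]+[(-50,-60)])/1000
E
python3 - <<'E'
from fx import *
from scipy.optimize import least_squares
f=lambda p,F=F:F@np.array([[np.cos(p[2]),np.sin(p[2])],[-np.sin(p[2]),np.cos(p[2])]])+p[:2]
s=least_squares(lambda p:(f(p)-W).ravel(),[.55,.15,-1.55],loss="soft_l1",f_scale=.001)
p=s.x; print("origin",p[:2].round(4),"yaw",np.degrees(p[2]).round(2)); print(((f(p)-W)*1000).round(1))
print("stop",f(p,np.array([[.09,0],[-.05,-.06]])).round(4))
# axis valley z=.0288
for a,b in [(300,48),(300,150),(297,340),(297,437)]: print(onz(c,240+a/3.1,140+b/3.1,.0288).round(4))
for a,b in [(75,513),(428,515)]: print(onz(c,240+a/3.1,140+b/3.1,.012).round(4))
for u,v in [(256,109),(388,109)]: print(onz(c,u,v,.012).round(4))
# knob in two heights; side view
col=f(p,np.array([[-.05,-.06]]))[0]
for z in (.105,.11,.115):
    k=onz(c,303.5,47.5,z)[:2]; d=k-col; print(z,k.round(4),"R",np.linalg.norm(d).round(4),"swing deg",(np.degrees(p[2])+180-np.degrees(np.arctan2(d[1],d[0]))).round(1))
E
```

```text
origin [0.5586 0.1473] yaw -88.48
[[-0.2  0.3]
 [-0.1  0.1]
 [ 0.1  0.5]
 [-0.6  0.3]
 [ 0.8 -0.1]
 [-0.1 -1.4]
 [ 1.1  0.8]
 [-0.5 -1.3]
 [-0.2 -0. ]]
stop [[0.561  0.0573]
 [0.4973 0.1957]]
[0.5563 0.2129 0.0288]
[0.5577 0.1793 0.0288]
[0.5595 0.1119 0.0288]
[0.561  0.0749 0.0288]
[0.4779 0.0335 0.012 ]
[0.6138 0.0366 0.012 ]
[0.4723 0.256  0.012 ]
[0.6076 0.2598 0.012 ]
0.105 [0.5241 0.2981] R 0.1059 swing deg 16.2
0.11 [0.5243 0.2972] R 0.1051 swing deg 16.4
0.115 [0.5245 0.2963] R 0.1043 swing deg 16.7
```

arm_command(
  delta_rot=[
    [0, 0, -6],
    [0, 0, -12],
    [0, 0, -18],
    [0, 0, -24],
    [0, 0, -30],
    [0, 0, -36],
    [0, 0, -42],
    [0, 0, -48],
    [0, 0, -54],
    [0, 0, -60],
    [0, 0, -66],
    [0, 0, -67.7],
  ],
  delta_pos=[
    [-0.035, -0.003, 0],
    [-0.07, -0.006, 0],
    [-0.105, -0.009, 0],
    [-0.14, -0.011, 0.01],
    [-0.175, -0.014, 0.02],
    [-0.21, -0.017, 0.03],
    [-0.245, -0.02, 0.04],
    [-0.28, -0.022, 0.06],
    [-0.315, -0.025, 0.08],
    [-0.35, -0.028, 0.1],
    [-0.38, -0.03, 0.11],
    [-0.395, -0.031, 0.12],
  ],
  gripper=[-0.4, -0.4, -0.4, -0.4, -0.4, -0.4, -0.4, -0.4, -0.4, -0.4, -0.4, -0.4],
)

```text
time: 4.25
position: [0.5174, -0.2363, 0.1315]
tool_rot: [0.181, 0.984, -0.001, 0.0]
ft_force: [0.6, 0.6, 0.3]
grip_width: 0.0608
grip_force: 0.0
```

arm_command(
  delta_rot=[
    [0, 0, 0],
    [0, 0, 0],
    [0, 0, 0],
  ],
  delta_pos=[
    [0, 0, 0],
    [0, 0, 0],
    [0, 0, 0],
  ],
  gripper=[-0.4, -0.4, -0.4],
)

```text
time: 4.5
position: [0.518, -0.2307, 0.1328]
tool_rot: [0.181, 0.983, 0.0, -0.0]
ft_force: [0.8, 0.4, -0.0]
grip_width: 0.0608
grip_force: 0.0
```

Run:
```python
from h import *
M=T(); print(M.round(4)); print("delta tool",(M[:3,:3].T@(np.array([.519,-.2317,.022])-M[:3,3])).round(4),"yaw",np.degrees(np.arctan2(M[1,0],M[0,0])))
```

```text
[[-9.342e-01  3.568e-01 -5.000e-04  5.180e-01]
 [ 3.568e-01  9.342e-01  7.000e-04 -2.307e-01]
 [ 7.000e-04  4.000e-04 -1.000e+00  1.328e-01]
 [ 0.000e+00  0.000e+00  0.000e+00  1.000e+00]]
delta tool [-0.0014 -0.0006  0.1108] yaw 159.09376691975314
```

arm_command(
  delta_rot=[
    [0, 0, 0],
    [0, 0, 0],
    [0, 0, 0],
    [0, 0, 0],
    [0, 0, 0],
    [0, 0, 0],
    [0, 0, 0],
    [0, 0, 0],
  ],
  delta_pos=[
    [-0.001, -0.001, 0.02],
    [-0.001, -0.001, 0.04],
    [-0.001, -0.001, 0.06],
    [-0.001, -0.001, 0.08],
    [-0.001, -0.001, 0.095],
    [-0.001, -0.001, 0.105],
    [-0.001, -0.001, 0.111],
    [-0.001, -0.001, 0.111],
  ],
  gripper=[-0.4, -0.4, -0.4, -0.4, -0.4, -0.4, -0.4, -0.4],
)

```text
time: 5.17
position: [0.5191, -0.231, 0.0211]
tool_rot: [0.18, 0.984, 0.0, -0.001]
ft_force: [-0.7, 0.9, 0.7]
grip_width: 0.0612
grip_force: 0.0
```

arm_command(
  delta_rot=[
    [0, 0, 0],
    [0, 0, 0],
    [0, 0, 0],
    [0, 0, 0],
    [0, 0, 0],
    [0, 0, 0],
    [0, 0, 0],
  ],
  delta_pos=[
    [0, 0, 0],
    [0, 0, 0],
    [0, 0, 0],
    [0, 0, 0],
    [0, 0, 0],
    [0, 0, 0],
    [0, 0, 0],
  ],
  gripper=[-0.1, 0.2, 0.6, 0.6, 0.6, 0.6, 0.6],
  grip_force=20,
)

```text
time: 5.75
position: [0.5193, -0.2329, 0.0221]
tool_rot: [0.18, 0.984, -0.001, 0.0]
ft_force: [-3.5, -3.3, 2.7]
grip_width: 0.0292
grip_force: 20.0
```

arm_command(
  delta_rot=[
    [0, 0, 0],
    [0, 0, 0],
    [0, 0, 0],
    [0, 0, 0],
    [0, 0, 0],
    [0, 0, 0],
    [0, 0, 0],
  ],
  delta_pos=[
    [0, 0, -0.005],
    [0, 0, -0.02],
    [0, 0, -0.045],
    [0, 0, -0.075],
    [0, 0, -0.105],
    [0, 0, -0.125],
    [0, 0, -0.13],
  ],
  gripper=[0.6, 0.6, 0.6, 0.6, 0.6, 0.6, 0.6],
)

```text
time: 6.33
position: [0.521, -0.2325, 0.1549]
tool_rot: [0.181, 0.984, -0.001, 0.003]
ft_force: [0.5, -0.9, -3.0]
grip_width: 0.0292
grip_force: 20.0
```

arm_command(
  delta_rot=[
    [0, 0, 3],
    [0, 0, 9],
    [0, 0, 15],
    [0, 0, 21],
    [0, 0, 27],
    [0, 0, 33],
    [0, 0, 39],
    [0, 0, 45],
    [0, 0, 51],
    [0, 0, 57],
    [0, 0, 63],
    [0, 0, 67.7],
  ],
  delta_pos=[
    [0.004, 0.015, 0],
    [0.011, 0.045, 0],
    [0.02, 0.08, 0],
    [0.03, 0.115, 0],
    [0.039, 0.15, 0],
    [0.049, 0.185, 0],
    [0.058, 0.22, 0],
    [0.067, 0.255, 0],
    [0.076, 0.29, 0],
    [0.085, 0.325, 0],
    [0.092, 0.352, 0],
    [0.095, 0.3615, 0],
  ],
  gripper=[0.6, 0.6, 0.6, 0.6, 0.6, 0.6, 0.6, 0.6, 0.6, 0.6, 0.6, 0.6],
)

```text
time: 7.33
position: [0.5575, 0.1442, 0.1499]
tool_rot: [0.698, 0.716, -0.0, -0.002]
ft_force: [-0.1, -0.1, -3.7]
grip_width: 0.0295
grip_force: 20.0
```

arm_command(
  delta_rot=[
    [0, 0, 0],
    [0, 0, 0],
    [0, 0, 0],
    [0, 0, 0],
  ],
  delta_pos=[
    [0, 0, 0],
    [0, 0, 0],
    [0, 0, 0],
    [0, 0, 0],
  ],
  gripper=[0.6, 0.6, 0.6, 0.6],
)

```text
time: 7.67
position: [0.5584, 0.1385, 0.1509]
tool_rot: [0.698, 0.716, -0.001, -0.0]
ft_force: [0.4, -0.1, -3.6]
grip_width: 0.0292
grip_force: 20.0
```

Run:
```python
from h import *
import pickle
M=T(); print(M.round(4)); print("delta tool",(M[:3,:3].T@(np.array([.5588,.1387,.031])-M[:3,3])).round(4),"yaw",np.degrees(np.arctan2(M[1,0],M[0,0])),status.get_obs()["ft_force"])
ims=[]
for n in ("wrist","scene","side"):
    c=cam(n); pickle.dump(c,open(n+"3.pkl","wb")); ims.append(c["pixels"])
a=ims[0]; b=cv2.resize(ims[1][200:300,280:440],(400,250));d=cv2.resize(ims[2][220:360,250:370],(343,400))
cv2.imwrite("pics/m3.png",np.hstack([cv2.resize(a,(533,400)),d[:,:267]]))
```

```text
[[-2.570e-02  9.997e-01 -1.600e-03  5.584e-01]
 [ 9.997e-01  2.570e-02 -3.000e-04  1.385e-01]
 [-3.000e-04 -1.600e-03 -1.000e+00  1.509e-01]
 [ 0.000e+00  0.000e+00  0.000e+00  1.000e+00]]
delta tool [0.0002 0.0006 0.1199] yaw 91.47069522411377 [ 0.44048541 -0.14322364 -3.55177426]
```

View pics/m3.png

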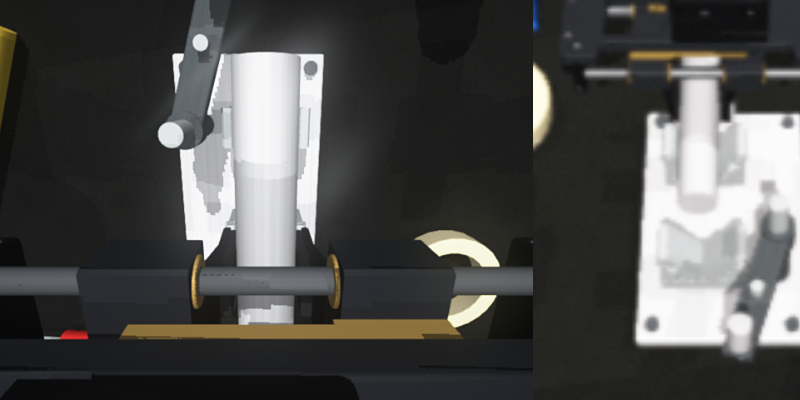

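Run:
```python
from h import *
import pickle
c=pickle.load(open("wrist3.pkl","rb")); g=cv2.cvtColor(c["pixels"],cv2.COLOR_BGR2GRAY)
print("back end profile",[int(x) for x in g[52:80,318]])
for r in (80,120,160): 
    print(r,[(i+265,int(g[r,i+265])) for i in range(0,30,2)],[(i+345,int(g[r,i+345])) for i in range(0,30,2)])
O=np.array([.5586,.1473]);ex=np.array([.0274,-.9996]);ey=np.array([.9996,.0274])
for v in (60,62,64,66):
    p=onz(c,318,v,.185)[:2]-O; print(v,(p@ex).round(4),(p@ey).round(4))
```

```text
back end profile [58, 58, 59, 59, 59, 61, 64, 64, 59, 68, 175, 250, 252, 249, 249, 249, 249, 249, 249, 249, 249, 249, 249, 249, 249, 249, 249, 249]
80 [(265, 249), (267, 188), (269, 189), (271, 193), (273, 190), (275, 193), (277, 168), (279, 180), (281, 195), (283, 207), (285, 212), (287, 223), (289, 229), (291, 232), (293, 235)] [(345, 218), (347, 212), (349, 209), (351, 202), (353, 194), (355, 188), (357, 176), (359, 155), (361, 227), (363, 242), (365, 157), (367, 137), (369, 136), (371, 135), (373, 133)]
120 [(265, 191), (267, 193), (269, 193), (271, 194), (273, 199), (275, 196), (277, 198), (279, 172), (281, 192), (283, 206), (285, 215), (287, 221), (289, 229), (291, 233), (293, 237)] [(345, 223), (347, 220), (349, 215), (351, 207), (353, 199), (355, 189), (357, 173), (359, 183), (361, 244), (363, 238), (365, 241), (367, 241), (369, 242), (371, 240), (373, 241)]
160 [(265, 169), (267, 171), (269, 196), (271, 203), (273, 202), (275, 204), (277, 185), (279, 165), (281, 187), (283, 201), (285, 213), (287, 218), (289, 228), (291, 232), (293, 236)] [(345, 219), (347, 217), (349, 209), (351, 200), (353, 191), (355, 177), (357, 151), (359, 191), (361, 232), (363, 234), (365, 234), (367, 235), (369, 212), (371, 204), (373, 241)]
60 -0.0883 -0.0
62 -0.0877 -0.0
64 -0.0872 -0.0
66 -0.0866 -0.0001
```

arm_command(
  delta_rot=[
    [0, 0, 0],
    [0, 0, 0],
    [0, 0, 0],
    [0, 0, 0],
    [0, 0, 0],
    [0, 0, 0],
    [0, 0, 0],
    [0, 0, 0],
    [0, 0, 0],
    [0, 0, 0],
  ],
  delta_pos=[
    [0, 0.0005, 0.01],
    [0, 0.0005, 0.03],
    [0, 0.0005, 0.05],
    [0, 0.0005, 0.07],
    [0, 0.0005, 0.085],
    [0, 0.0005, 0.098],
    [0, 0.0005, 0.107],
    [0, 0.0005, 0.113],
    [0, 0.0005, 0.116],
    [0, 0.0005, 0.116],
  ],
  gripper=[0.6, 0.6, 0.6, 0.6, 0.6, 0.6, 0.6, 0.6, 0.6, 0.6],
)

```text
time: 8.65
position: [0.5593, 0.1396, 0.0351]
tool_rot: [0.698, 0.716, -0.0, -0.0]
ft_force: [0.4, -0.4, -2.5]
grip_width: 0.0293
grip_force: 20.0
```

arm_command(
  delta_rot=[
    [0, 0, 0],
    [0, 0, 0],
    [0, 0, 0],
    [0, 0, 0],
    [0, 0, 0],
    [0, 0, 0],
  ],
  delta_pos=[
    [0, 0, 0.0005],
    [0, 0, 0.001],
    [0, 0, 0.0015],
    [0, 0, 0.002],
    [0, 0, 0.002],
    [0, 0, 0.002],
  ],
  gripper=[0.6, 0.6, 0.6, 0.6, 0.6, 0.6],
)

```text
time: 9.15
position: [0.5595, 0.1398, 0.0338]
tool_rot: [0.698, 0.716, 0.0, 0.0]
ft_force: [-0.3, -0.2, -3.7]
grip_width: 0.0296
grip_force: 20.0
```

arm_command(
  delta_rot=[
    [0, 0, 0],
    [0, 0, 0],
    [0, 0, 0],
    [0, 0, 0],
    [0, 0, 0],
  ],
  delta_pos=[
    [0, 0, 0.0005],
    [0, 0, 0.001],
    [0, 0, 0.0015],
    [0, 0, 0.0015],
    [0, 0, 0.0015],
  ],
  gripper=[0.6, 0.6, 0.6, 0.6, 0.6],
)

```text
time: 9.57
position: [0.5593, 0.1397, 0.0321]
tool_rot: [0.698, 0.716, -0.0, -0.0]
ft_force: [-0.4, -0.4, -3.5]
grip_width: 0.0293
grip_force: 20.0
```

arm_command(
  delta_rot=[
    [0, 0, 0],
    [0, 0, 0],
    [0, 0, 0],
    [0, 0, 0],
  ],
  delta_pos=[
    [0, 0, 0.0005],
    [0, 0, 0.001],
    [0, 0, 0.001],
    [0, 0, 0.001],
  ],
  gripper=[0.6, 0.6, 0.6, 0.6],
)

```text
time: 9.9
position: [0.5593, 0.1397, 0.0319]
tool_rot: [0.698, 0.716, 0.0, 0.0]
ft_force: [-2.7, -0.5, 5.3]
grip_width: 0.0293
grip_force: 20.0
```

arm_command(
  delta_rot=[
    [0, 0, 0],
    [0, 0, 0],
    [0, 0, 0],
    [0, 0, 0],
    [0, 0, 0],
  ],
  delta_pos=[
    [0, 0, -0.0005],
    [0, -0.0005, -0.001],
    [0, -0.0005, -0.001],
    [0, -0.0005, -0.001],
    [0, -0.0005, -0.001],
  ],
  gripper=[0.3, 0.2, 0.1, 0.1, 0.1],
)

```text
time: 10.32
position: [0.5594, 0.1397, 0.032]
tool_rot: [0.698, 0.716, 0.0, 0.0]
ft_force: [-0.1, -1.2, -0.0]
grip_width: 0.0386
grip_force: 0.0
```

arm_command(
  delta_rot=[
    [0, 0, 0],
    [0, 0, 0],
    [0, 0, 0],
    [0, 0, 0],
    [0, 0, 0],
    [0, 0, 0],
  ],
  delta_pos=[
    [0, 0, 0],
    [0, 0, 0],
    [0, 0, 0],
    [0, 0, 0],
    [0, 0, 0],
    [0, 0, 0],
  ],
  gripper=[0.2, 0.3, 0.6, 0.6, 0.6, 0.6],
  grip_force=12,
)

```text
time: 10.82
position: [0.558, 0.1397, 0.0319]
tool_rot: [0.698, 0.716, -0.001, -0.001]
ft_force: [-2.0, -0.2, 2.0]
grip_width: 0.0297
grip_force: 12.0
```

arm_command(
  delta_rot=[
    [0, 0, 0],
    [0, 0, 0],
    [0, 0, 0],
    [0, 0, 0],
    [0, 0, 0],
    [0, 0, 0],
    [0, 0, 0],
    [0, 0, 0],
  ],
  delta_pos=[
    [-0.0005, 0, 0],
    [-0.0015, 0, 0],
    [-0.0025, 0, 0],
    [-0.0035, 0, 0],
    [-0.0045, 0, 0],
    [-0.005, 0, 0],
    [-0.005, 0, 0],
    [-0.005, 0, 0],
  ],
  gripper=[0.6, 0.6, 0.6, 0.6, 0.6, 0.6, 0.6, 0.6],
)

```text
time: 11.48
position: [0.5581, 0.1351, 0.0319]
tool_rot: [0.698, 0.716, -0.0, -0.001]
ft_force: [-4.0, 3.5, 2.1]
grip_width: 0.0296
grip_force: 12.0
```

arm_command(
  delta_rot=[
    [0, 0, 0],
    [0, 0, 0],
    [0, 0, 0],
    [0, 0, 0],
    [0, 0, 0],
  ],
  delta_pos=[
    [-0.0005, 0, 0],
    [-0.001, 0, 0],
    [-0.0015, 0, 0],
    [-0.0015, 0, 0],
    [-0.0015, 0, 0],
  ],
  gripper=[0.6, 0.6, 0.6, 0.6, 0.6],
)

```text
time: 11.9
position: [0.5582, 0.1336, 0.0319]
tool_rot: [0.698, 0.716, -0.0, -0.001]
ft_force: [-3.4, 2.9, 1.6]
grip_width: 0.0296
grip_force: 12.0
```

Only sliding friction so far (about 3 N), so I'll go on in small steps.

arm_command(
  delta_rot=[
    [0, 0, 0],
    [0, 0, 0],
    [0, 0, 0],
    [0, 0, 0],
    [0, 0, 0],
  ],
  delta_pos=[
    [-0.0005, 0, 0],
    [-0.001, 0, 0],
    [-0.001, 0, 0],
    [-0.001, 0, 0],
    [-0.001, 0, 0],
  ],
  gripper=[0.6, 0.6, 0.6, 0.6, 0.6],
)

```text
time: 12.32
position: [0.5582, 0.1326, 0.0319]
tool_rot: [0.698, 0.716, -0.0, -0.001]
ft_force: [-4.3, 2.9, 1.3]
grip_width: 0.0295
grip_force: 12.0
```

arm_command(
  delta_rot=[
    [0, 0, 0],
    [0, 0, 0],
    [0, 0, 0],
    [0, 0, 0],
    [0, 0, 0],
  ],
  delta_pos=[
    [-0.0005, 0, 0],
    [-0.001, 0, 0],
    [-0.001, 0, 0],
    [-0.001, 0, 0],
    [-0.001, 0, 0],
  ],
  gripper=[0.6, 0.6, 0.6, 0.6, 0.6],
)

```text
time: 12.73
position: [0.5582, 0.1316, 0.0319]
tool_rot: [0.698, 0.716, -0.0, -0.001]
ft_force: [-4.0, 3.4, 1.4]
grip_width: 0.0296
grip_force: 12.0
```

arm_command(
  delta_rot=[
    [0, 0, 0],
    [0, 0, 0],
    [0, 0, 0],
    [0, 0, 0],
  ],
  delta_pos=[
    [-0.0005, 0, 0],
    [-0.001, 0, 0],
    [-0.001, 0, 0],
    [-0.001, 0, 0],
  ],
  gripper=[0.6, 0.6, 0.6, 0.6],
)

```text
time: 13.07
position: [0.5583, 0.1306, 0.0319]
tool_rot: [0.698, 0.716, -0.0, -0.001]
ft_force: [-3.0, 2.5, 1.1]
grip_width: 0.0294
grip_force: 12.0
```

arm_command(
  delta_rot=[
    [0, 0, 0],
    [0, 0, 0],
    [0, 0, 0],
    [0, 0, 0],
  ],
  delta_pos=[
    [-0.0005, 0, 0],
    [-0.0005, 0, 0],
    [-0.0005, 0, 0],
    [-0.0005, 0, 0],
  ],
  gripper=[0.6, 0.6, 0.6, 0.6],
)

```text
time: 13.4
position: [0.5582, 0.1304, 0.0319]
tool_rot: [0.698, 0.716, -0.0, -0.001]
ft_force: [-3.4, 4.4, 1.8]
grip_width: 0.0297
grip_force: 12.0
```

arm_command(
  delta_rot=[
    [0, 0, 0],
    [0, 0, 0],
    [0, 0, 0],
    [0, 0, 0],
  ],
  delta_pos=[
    [-0.0005, 0, 0],
    [-0.0005, 0, 0],
    [-0.0005, 0, 0],
    [-0.0005, 0, 0],
  ],
  gripper=[0.6, 0.6, 0.6, 0.6],
)

```text
time: 13.73
position: [0.5582, 0.1302, 0.0319]
tool_rot: [0.698, 0.716, -0.0, -0.001]
ft_force: [-3.2, 6.2, 2.2]
grip_width: 0.0295
grip_force: 12.0
```

arm_command(
  delta_rot=[
    [0, 0, 0],
    [0, 0, 0],
    [0, 0, 0],
    [0, 0, 0],
  ],
  delta_pos=[
    [-0.0005, 0, 0],
    [-0.0005, 0, 0],
    [-0.0005, 0, 0],
    [-0.0005, 0, 0],
  ],
  gripper=[0.6, 0.6, 0.6, 0.6],
)

```text
time: 14.07
position: [0.5583, 0.1301, 0.0319]
tool_rot: [0.698, 0.716, 0.0, -0.001]
ft_force: [-3.6, 6.9, 1.6]
grip_width: 0.0297
grip_force: 12.0
```

arm_command(
  delta_rot=[
    [0, 0, 0],
    [0, 0, 0],
    [0, 0, 0],
    [0, 0, 0],
  ],
  delta_pos=[
    [-0.0005, 0, 0],
    [-0.0005, 0, 0],
    [-0.0005, 0, 0],
    [-0.0005, 0, 0],
  ],
  gripper=[0.6, 0.6, 0.6, 0.6],
)

```text
time: 14.4
position: [0.5582, 0.1299, 0.0319]
tool_rot: [0.698, 0.716, 0.0, -0.001]
ft_force: [-2.4, 8.6, 1.7]
grip_width: 0.0293
grip_force: 12.0
```

arm_command(
  delta_rot=[
    [0, 0, 0],
    [0, 0, 0],
    [0, 0, 0],
    [0, 0, 0],
  ],
  delta_pos=[
    [-0.0005, 0, 0],
    [-0.0005, 0, 0],
    [-0.0005, 0, 0],
    [-0.0005, 0, 0],
  ],
  gripper=[0.6, 0.6, 0.6, 0.6],
)

```text
time: 14.73
position: [0.5582, 0.1298, 0.0319]
tool_rot: [0.698, 0.716, 0.0, -0.001]
ft_force: [-3.4, 9.2, 0.7]
grip_width: 0.0297
grip_force: 12.0
```

arm_command(
  delta_rot=[
    [0, 0, 0],
    [0, 0, 0],
    [0, 0, 0],
    [0, 0, 0],
  ],
  delta_pos=[
    [0, -0.0005, 0],
    [0, -0.001, 0],
    [0, -0.001, 0],
    [0, -0.001, 0],
  ],
  gripper=[0.6, 0.6, 0.6, 0.6],
)

```text
time: 15.07
position: [0.5583, 0.1297, 0.0319]
tool_rot: [0.698, 0.716, 0.001, -0.001]
ft_force: [-2.1, 9.5, -0.1]
grip_width: 0.0294
grip_force: 12.0
```

Run:
```python
from h import *
import pickle
ims=[]
O=np.array([.5586,.1473]);ex=np.array([.0274,-.9996]);ey=np.array([.9996,.0274])
c=cam("wrist");cv2.imwrite("pics/w4.png",c["pixels"][60:420,180:460])
g=cv2.cvtColor(c["pixels"],cv2.COLOR_BGR2GRAY)
d=cam("side"); e=cam("scene")
pickle.dump([c,d,e],open("p4.pkl","wb"))
a=cv2.resize(c["pixels"][0:300,200:440],(400,500)); b=cv2.resize(d["pixels"][230:350,270:366],(400,500),interpolation=cv2.INTER_CUBIC)
cv2.imwrite("pics/m4.png",np.hstack([a,b])); print(status.get_obs()["ft_force"])
```

```text
[-2.35325381  8.84288298  0.22734344]
```

View pics/m4.png

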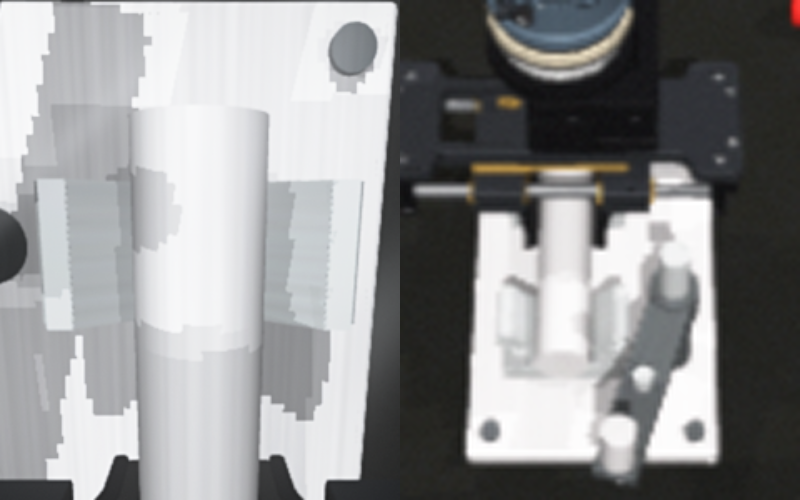

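The bar sits centred in both V's, back end at wrist pixel about (320,63), with about 6 N on the buffer. Now I let go and rise.

arm_command(
  delta_rot=[
    [0, 0, 0],
    [0, 0, 0],
    [0, 0, 0],
    [0, 0, 0],
    [0, 0, 0],
  ],
  delta_pos=[
    [0, 0, 0],
    [0, 0, 0],
    [0, 0, 0],
    [0, 0, 0],
    [0, 0, 0],
  ],
  gripper=[0.3, 0.1, -0.1, -0.2, -0.2],
)

```text
time: 15.63
position: [0.5591, 0.1272, 0.0322]
tool_rot: [0.698, 0.716, 0.0, 0.001]
ft_force: [-0.7, 0.3, -0.3]
grip_width: 0.048
grip_force: 0.0
```

arm_command(
  delta_rot=[
    [0, 0, 0],
    [0, 0, 0],
    [0, 0, 0],
    [0, 0, 0],
    [0, 0, 0],
    [0, 0, 0],
    [0, 0, 0],
    [0, 0, 0],
  ],
  delta_pos=[
    [0, 0, -0.01],
    [0, 0, -0.03],
    [0, 0, -0.06],
    [0, 0, -0.095],
    [0, 0, -0.13],
    [0, 0, -0.14],
    [0, 0, -0.14],
    [0, 0, -0.14],
  ],
  gripper=[-0.2, -0.2, -0.2, -0.2, -0.2, -0.2, -0.2, -0.2],
)

```text
time: 16.3
position: [0.5582, 0.1275, 0.1727]
tool_rot: [0.698, 0.716, 0.0, 0.001]
ft_force: [0.2, -1.0, -0.3]
grip_width: 0.052
grip_force: 0.0
```

Run:
```python
from h import *
import pickle
O=np.array([.5586,.1473]);ex=np.array([.0274,-.9996]);ey=np.array([.9996,.0274])
c=cam("wrist"); pickle.dump(c,open("w5.pkl","wb")); print(T().round(4))
im=c["pixels"]; 
for x,y,z in [(-.08,0,.065),(-.08,-.0106,.0606),(-.08,.0106,.0606)]:
    w=O+x*ex+y*ey; print("expected end px",proj(c,[*w,z]).round(1))
u,v=proj(c,[*(O-.08*ex),.065]).round().astype(int)
g=cv2.cvtColor(im,cv2.COLOR_BGR2GRAY); print([int(t) for t in g[v-12:v+13,u]],v-12)
cv2.imwrite("pics/w5.png",cv2.resize(im[0:300,220:420],(533,800))[:600])
# knob
h=cv2.cvtColor(im,cv2.COLOR_BGR2HSV)
k=O-.05*ex-.06*ey; print("knob exp",proj(c,[.5243,.2972,.11]).round(1),"col",proj(c,[*k,.114]).round(1))
```

```text
[[-2.600e-02  9.997e-01 -1.800e-03  5.572e-01]
 [ 9.997e-01  2.600e-02 -2.000e-04  1.275e-01]
 [-1.000e-04 -1.800e-03 -1.000e+00  1.713e-01]
 [ 0.000e+00  0.000e+00  0.000e+00  1.000e+00]]
expected end px [319.3  90.3]
expected end px [303.9  90.9]
expected end px [334.6  90.8]
[241, 241, 240, 241, 241, 241, 241, 241, 241, 241, 241, 241, 240, 243, 246, 247, 247, 247, 247, 247, 247, 247, 247, 247, 247] 78
knob exp [260.  -65.8] col [215.2 138.7]
```

View pics/w5.png

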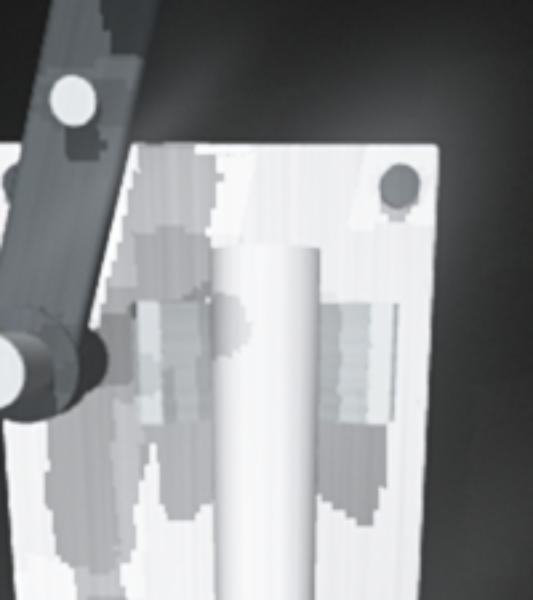

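arm_command(
  delta_rot=[
    [0, 0, 0],
    [0, 0, 0],
    [0, 0, 0],
    [0, 0, 0],
    [0, 0, 0],
    [0, 0, 0],
    [0, 0, 0],
    [0, 0, 0],
    [0, 0, 0],
    [0, 0, 0],
  ],
  delta_pos=[
    [0.01, -0.002, 0],
    [0.035, -0.006, 0],
    [0.065, -0.011, 0],
    [0.095, -0.016, 0],
    [0.125, -0.021, 0],
    [0.15, -0.025, 0],
    [0.165, -0.0275, 0],
    [0.171, -0.0285, 0],
    [0.171, -0.0285, 0],
    [0.171, -0.0285, 0],
  ],
  gripper=[-0.2, -0.2, -0.2, -0.2, -0.2, -0.2, -0.2, -0.2, -0.2, -0.2],
)

```text
time: 17.18
position: [0.5244, 0.2976, 0.1707]
tool_rot: [0.698, 0.717, -0.001, -0.0]
ft_force: [0.3, -0.4, -0.2]
grip_width: 0.052
grip_force: 0.0
```

Run:
```python
from h import *
import pickle
s=pickle.load(open("scene.pkl","rb")); d=pickle.load(open("side.pkl","rb")); w=pickle.load(open("w2.pkl","rb"))
c=cam("wrist"); pickle.dump(c,open("w6.pkl","wb")); M=T(); print(M.round(4),status.get_obs()["grip_width"])
g=cv2.cvtColor(c["pixels"],cv2.COLOR_BGR2HSV)
u,v=proj(c,[.5243,.2972,.11]); print("exp",u,v)
m=((g[...,2]>150)&(g[...,1]<50)).astype(np.uint8); n,l,st,ce=cv2.connectedComponentsWithStats(m)
for i in range(1,n):
    if 300<st[i,4]<4000 and abs(ce[i]-[u,v]).max()<80: print(st[i],ce[i].round(1))
cr=lambda im,u,v,r:cv2.resize(im["pixels"][v-r:v+r,u-r:u+r],(250,250),interpolation=cv2.INTER_CUBIC)
cv2.imwrite("pics/k.png",np.hstack([cr(s,417,236,20),cr(d,322,335,20),cr(c,int(u),max(int(v),80),80)]))
```

```text
[[-0.0258  0.9997 -0.0018  0.5248]
 [ 0.9997  0.0258 -0.0012  0.2971]
 [-0.0011 -0.0019 -1.      0.1711]
 [ 0.      0.      0.      1.    ]] 0.05233244598472302
exp 318.2147064820404 252.49993862496103
```

View pics/k.png

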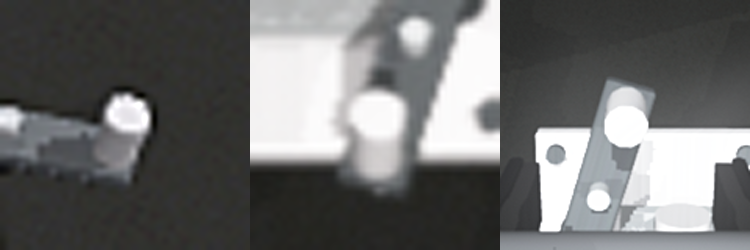

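Run:
```python
from h import *
import pickle
L=lambda n:pickle.load(open(n,"rb"))
r=[ray(L("scene.pkl"),417.3,234.1),ray(L("side.pkl"),322.5,333.7),ray(L("w2.pkl"),303.5,47.5),ray(L("w6.pkl"),318.6,253.3)]
print(tri(r).round(4),tri(r[2:]).round(4),tri(r[:2]).round(4))
```

```text
[0.5239 0.2972 0.1088] [0.5244 0.297  0.1111] [0.5231 0.2975 0.1076]
```

arm_command(
  delta_rot=[
    [0, 0, 0],
    [0, 0, 0],
    [0, 0, 0],
    [0, 0, 0],
    [0, 0, 0],
    [0, 0, 0],
    [0, 0, 0],
    [0, 0, 0],
  ],
  delta_pos=[
    [0, -0.0005, 0.01],
    [0, -0.0005, 0.025],
    [0, -0.0005, 0.045],
    [0, -0.0005, 0.063],
    [0, -0.0005, 0.076],
    [0, -0.0005, 0.083],
    [0, -0.0005, 0.085],
    [0, -0.0005, 0.085],
  ],
  gripper=[-0.2, -0.2, -0.2, -0.2, -0.2, -0.2, -0.2, -0.2],
)

```text
time: 17.9
position: [0.5247, 0.2971, 0.0864]
tool_rot: [0.698, 0.716, -0.001, -0.0]
ft_force: [-0.4, -0.5, -0.1]
grip_width: 0.052
grip_force: 0.0
```

arm_command(
  delta_rot=[
    [0, 0, 0],
    [0, 0, 0],
    [0, 0, 0],
    [0, 0, 0],
    [0, 0, 0],
    [0, 0, 0],
    [0, 0, 0],
    [0, 0, 0],
  ],
  delta_pos=[
    [0, 0, 0],
    [0, 0, 0],
    [0, 0, 0],
    [0, 0, 0],
    [0, 0, 0],
    [0, 0, 0],
    [0, 0, 0],
    [0, 0, 0],
  ],
  gripper=[0.1, 0.3, 0.5, 0.8, 0.8, 0.8, 0.8, 0.8],
  grip_force=40,
)

```text
time: 18.57
position: [0.5246, 0.298, 0.0872]
tool_rot: [0.698, 0.716, -0.0, -0.0]
ft_force: [-0.3, 0.4, 0.3]
grip_width: 0.0172
grip_force: 40.0
```

arm_command(
  delta_rot=[
    [0, 0, 0],
    [0, 0, 0],
    [0, 0, 0],
    [0, 0, 0],
    [0, 0, 0],
    [0, 0, 0],
    [0, 0, 0],
    [0, 0, 0],
    [0, 0, 0],
    [0, 0, 0],
    [0, 0, 0],
  ],
  delta_pos=[
    [0, 0, -0.002],
    [0, 0, -0.005],
    [0, 0, -0.009],
    [0, 0, -0.013],
    [0, 0, -0.017],
    [0, 0, -0.021],
    [0, 0, -0.025],
    [0, 0, -0.028],
    [0, 0, -0.029],
    [0, 0, -0.029],
    [0, 0, -0.029],
  ],
  gripper=[0.8, 0.8, 0.8, 0.8, 0.8, 0.8, 0.8, 0.8, 0.8, 0.8, 0.8],
)

```text
time: 19.48
position: [0.5241, 0.2972, 0.1159]
tool_rot: [0.698, 0.716, -0.001, -0.0]
ft_force: [0.6, -5.5, -11.1]
grip_width: 0.0169
grip_force: 40.0
```

Run:
```python
from h import *
import pickle
c=cam("wrist"); M=T(); print(M.round(4)); pickle.dump(c,open("w7.pkl","wb"))
O=np.array([.5586,.1473]);ex=np.array([.0274,-.9996]);ey=np.array([.9996,.0274])
col=O-.05*ex-.06*ey; p0=M[:2,3]; d=p0-col; print("R",np.linalg.norm(d),"swing",np.degrees(np.arctan2(d@ey,-(d@ex))))
a0=np.arctan2(d@ey,-(d@ex)); Rr=np.linalg.norm(d)
for k in range(1,15):
    a=a0+(np.pi/2-a0)*k/14; p=col+Rr*(-np.cos(a)*ex+np.sin(a)*ey); print(k,np.degrees(a-a0).round(1),(M[:3,:3].T@np.array([*(p-p0),0])).round(4)[:2])
e=cam("side"); cv2.imwrite("pics/k2.png",cv2.resize(e["pixels"][230:360,260:380],(560,600)))
print(proj(c,[*col,.10]))
```

```text
[[-0.0263  0.9997 -0.0016  0.524 ]
 [ 0.9997  0.0263 -0.0013  0.2972]
 [-0.0013 -0.0016 -1.      0.1159]
 [ 0.      0.      0.      1.    ]]
R 0.10505445966710802 swing 16.345564446245934
1 5.3 [-0.0031  0.0091]
2 10.5 [-0.0071  0.0179]
3 15.8 [-0.0118  0.0263]
4 21.0 [-0.0173  0.0342]
5 26.3 [-0.0235  0.0416]
6 31.6 [-0.0303  0.0484]
7 36.8 [-0.0378  0.0546]
8 42.1 [-0.0458  0.06  ]
9 47.3 [-0.0542  0.0647]
10 52.6 [-0.063   0.0685]
11 57.9 [-0.0722  0.0716]
12 63.1 [-0.0815  0.0738]
13 68.4 [-0.0911  0.0751]
14 73.7 [-0.1007  0.0756]
[268.63149256 437.01532107]
```

arm_command(
  delta_rot=[
    [0, 0, 2.6],
    [0, 0, 5.3],
    [0, 0, 10.5],
    [0, 0, 15.8],
    [0, 0, 21],
    [0, 0, 26.3],
    [0, 0, 31.6],
    [0, 0, 36.8],
    [0, 0, 36.8],
    [0, 0, 36.8],
  ],
  delta_pos=[
    [-0.0014, 0.0046, 0],
    [-0.0031, 0.0091, 0],
    [-0.0071, 0.0179, 0],
    [-0.0118, 0.0263, 0],
    [-0.0173, 0.0342, 0],
    [-0.0235, 0.0416, 0],
    [-0.0303, 0.0484, 0],
    [-0.0378, 0.0546, 0],
    [-0.0378, 0.0546, 0],
    [-0.0378, 0.0546, 0],
  ],
  gripper=[0.8, 0.8, 0.8, 0.8, 0.8, 0.8, 0.8, 0.8, 0.8, 0.8],
)

```text
time: 20.42
position: [0.5791, 0.2608, 0.1154]
tool_rot: [0.888, 0.46, -0.002, -0.0]
ft_force: [-1.9, -4.7, -11.3]
grip_width: 0.0168
grip_force: 40.1
```

Run:
```python
from h import *
M=T(); print(M.round(4),status.get_obs()["ft_force"])
O=np.array([.5586,.1473]);ex=np.array([.0274,-.9996]);ey=np.array([.9996,.0274])
col=O-.05*ex-.06*ey; p0=M[:2,3]; d=p0-col
a0=np.arctan2(d@ey,-(d@ex)); Rr=np.linalg.norm(d);print("R",Rr,"swing",np.degrees(a0))
for k in range(1,8):
    a=a0+(np.pi/2-a0)*k/7; p=col+.105*(-np.cos(a)*ex+np.sin(a)*ey); print(k,np.degrees(a-a0).round(1),(M[:3,:3].T@np.array([*(p-p0),0])).round(4)[:2])
```

```text
[[ 0.5771  0.8167 -0.003   0.5791]
 [ 0.8167 -0.5771 -0.0011  0.2608]
 [-0.0026 -0.0018 -1.      0.1154]
 [ 0.      0.      0.      1.    ]] [ -1.94436855  -4.69996106 -11.30074141]
R 0.10467126282440273 swing 53.0320527435787
1 5.3 [-0.0028  0.0092]
2 10.6 [-0.0068  0.0181]
3 15.8 [-0.0115  0.0265]
4 21.1 [-0.017   0.0345]
5 26.4 [-0.0232  0.0419]
6 31.7 [-0.0301  0.0487]
7 37.0 [-0.0376  0.0548]
```

arm_command(
  delta_rot=[
    [0, 0, 2.6],
    [0, 0, 5.3],
    [0, 0, 10.6],
    [0, 0, 15.8],
    [0, 0, 21.1],
    [0, 0, 26.4],
    [0, 0, 31.7],
    [0, 0, 35],
    [0, 0, 37],
    [0, 0, 37],
    [0, 0, 37],
  ],
  delta_pos=[
    [-0.0013, 0.0046, 0],
    [-0.0028, 0.0092, 0],
    [-0.0068, 0.0181, 0],
    [-0.0115, 0.0265, 0],
    [-0.017, 0.0345, 0],
    [-0.0232, 0.0419, 0],
    [-0.0301, 0.0487, 0],
    [-0.035, 0.0527, 0],
    [-0.0376, 0.0548, 0],
    [-0.0376, 0.0548, 0],
    [-0.0376, 0.0548, 0],
  ],
  gripper=[0.8, 0.8, 0.8, 0.8, 0.8, 0.8, 0.8, 0.8, 0.8, 0.8, 0.8],
)

```text
time: 21.33
position: [0.6018, 0.1998, 0.1156]
tool_rot: [0.988, 0.155, -0.001, -0.0]
ft_force: [-3.3, -1.2, -11.3]
grip_width: 0.017
grip_force: 40.0
```

Run:
```python
from h import *
M=T(); print(M.round(4),status.get_obs()["ft_force"])
O=np.array([.5586,.1473]);ex=np.array([.0274,-.9996]);ey=np.array([.9996,.0274])
col=O-.05*ex-.06*ey; d=M[:2,3]-col
print("R",np.linalg.norm(d),"swing",np.arctan2(d@ey,-(d@ex)))
e=cam("side"); f=cam("scene"); cv2.imwrite("pics/m8.png",np.hstack([cv2.resize(e["pixels"][220:360,260:380],(343,400)),cv2.resize(f["pixels"][210:300,300:410],(440,360))[:,:].copy() if 0 else cv2.resize(f["pixels"][205:305,300:410],(440,400))]))
```

```text
[[ 9.520e-01  3.060e-01 -2.800e-03  6.018e-01]
 [ 3.060e-01 -9.520e-01  2.000e-04  1.998e-01]
 [-2.600e-03 -1.100e-03 -1.000e+00  1.156e-01]
 [ 0.000e+00  0.000e+00  0.000e+00  1.000e+00]] [ -3.32449579  -1.16610516 -11.25301439]
R 0.10459912400500858 swing 1.558002331574239
```

View pics/m8.png

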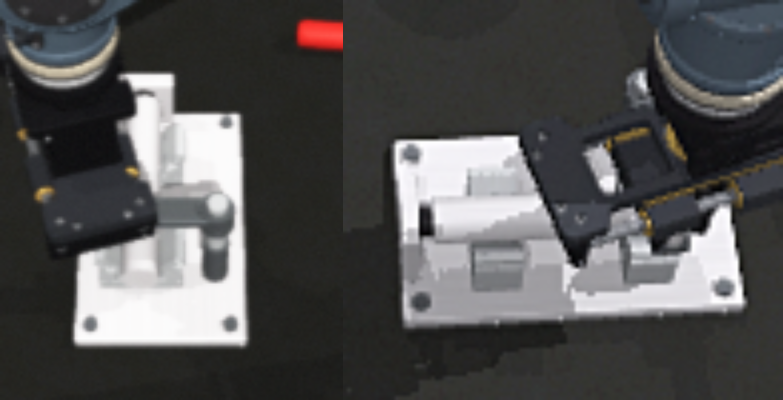

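Side view: the strap is squarely across the bar. Scene view: the bar's end is still on the black buffer, at crop (428,220). Lowering slowly now.

arm_command(
  delta_rot=[
    [0, 0, 0],
    [0, 0, 0],
    [0, 0, 0],
    [0, 0, 0],
    [0, 0, 0],
    [0, 0, 0],
    [0, 0, 0],
    [0, 0, 0],
    [0, 0, 0],
    [0, 0, 0],
    [0, 0, 0],
    [0, 0, 0],
  ],
  delta_pos=[
    [0, 0, 0.0005],
    [0, 0, 0.0015],
    [0, 0, 0.0025],
    [0, 0, 0.0035],
    [0, 0, 0.0045],
    [0, 0, 0.0055],
    [0, 0, 0.0065],
    [0, 0, 0.0075],
    [0, 0, 0.0085],
    [0, 0, 0.0095],
    [0, 0, 0.01],
    [0, 0, 0.01],
  ],
  gripper=[0.8, 0.8, 0.8, 0.8, 0.8, 0.8, 0.8, 0.8, 0.8, 0.8, 0.8, 0.8],
)

```text
time: 22.43
position: [0.602, 0.1997, 0.1058]
tool_rot: [0.988, 0.154, -0.001, -0.0]
ft_force: [-4.7, -1.2, -9.4]
grip_width: 0.0166
grip_force: 40.0
```

arm_command(
  delta_rot=[
    [0, 0, 0],
    [0, 0, 0],
    [0, 0, 0],
    [0, 0, 0],
    [0, 0, 0],
  ],
  delta_pos=[
    [0, 0, 0.0005],
    [0, 0, 0.001],
    [0, 0, 0.0015],
    [0, 0, 0.002],
    [0, 0, 0.002],
  ],
  gripper=[0.8, 0.8, 0.8, 0.8, 0.8],
)

```text
time: 22.85
position: [0.6021, 0.1997, 0.1039]
tool_rot: [0.988, 0.154, -0.001, -0.0]
ft_force: [-4.8, -0.9, -9.7]
grip_width: 0.017
grip_force: 40.0
```

arm_command(
  delta_rot=[
    [0, 0, 0],
    [0, 0, 0],
    [0, 0, 0],
    [0, 0, 0],
  ],
  delta_pos=[
    [0, 0, 0.0005],
    [0, 0, 0.001],
    [0, 0, 0.0015],
    [0, 0, 0.0015],
  ],
  gripper=[0.8, 0.8, 0.8, 0.8],
)

```text
time: 23.18
position: [0.6021, 0.1997, 0.1024]
tool_rot: [0.988, 0.154, -0.001, -0.0]
ft_force: [-5.6, -0.5, -8.6]
grip_width: 0.0167
grip_force: 40.0
```

arm_command(
  delta_rot=[
    [0, 0, 0],
    [0, 0, 0],
    [0, 0, 0],
    [0, 0, 0],
  ],
  delta_pos=[
    [0, 0, 0.0005],
    [0, 0, 0.001],
    [0, 0, 0.0015],
    [0, 0, 0.0015],
  ],
  gripper=[0.8, 0.8, 0.8, 0.8],
)

```text
time: 23.52
position: [0.6023, 0.1997, 0.1018]
tool_rot: [0.988, 0.154, -0.001, -0.0]
ft_force: [-6.1, -0.2, -4.5]
grip_width: 0.017
grip_force: 40.0
```

arm_command(
  delta_rot=[
    [0, 0, 0],
    [0, 0, 0],
    [0, 0, 0],
    [0, 0, 0],
  ],
  delta_pos=[
    [0, 0, 0.0005],
    [0, 0, 0.001],
    [0, 0, 0.001],
    [0, 0, 0.001],
  ],
  gripper=[0.8, 0.8, 0.8, 0.8],
)

```text
time: 23.85
position: [0.6024, 0.1998, 0.1016]
tool_rot: [0.988, 0.154, -0.001, -0.0]
ft_force: [-7.0, -2.1, -2.2]
grip_width: 0.0172
grip_force: 40.0
```

arm_command(
  delta_rot=[
    [0, 0, 0],
    [0, 0, 0],
    [0, 0, 0],
    [0, 0, 0],
  ],
  delta_pos=[
    [-0.0005, 0, 0.0003],
    [-0.001, -0.0003, 0.0005],
    [-0.001, -0.0003, 0.0005],
    [-0.001, -0.0003, 0.0005],
  ],
  gripper=[0.8, 0.8, 0.8, 0.8],
)

```text
time: 24.18
position: [0.6024, 0.1998, 0.1016]
tool_rot: [0.988, 0.154, 0.001, -0.0]
ft_force: [-5.4, -0.6, -1.1]
grip_width: 0.0168
grip_force: 40.0
```

Pad bears on the bar and nearly no weight is left on the knob. I'll ease the grip, open, and rise.

arm_command(
  delta_rot=[
    [0, 0, 0],
    [0, 0, 0],
    [0, 0, 0],
    [0, 0, 0],
  ],
  delta_pos=[
    [-0.001, -0.0002, 0],
    [-0.001, -0.0002, 0],
    [-0.001, -0.0002, 0],
    [-0.001, -0.0002, 0],
  ],
  gripper=[0.8, 0.8, 0.8, 0.8],
  grip_force=10,
)

```text
time: 24.52
position: [0.6028, 0.1998, 0.1013]
tool_rot: [0.988, 0.154, 0.002, -0.0]
ft_force: [-3.4, 0.8, 3.9]
grip_width: 0.0175
grip_force: 10.0
```

arm_command(
  delta_rot=[
    [0, 0, 0],
    [0, 0, 0],
    [0, 0, 0],
    [0, 0, 0],
    [0, 0, 0],
    [0, 0, 0],
  ],
  delta_pos=[
    [0, 0, 0],
    [0, 0, 0],
    [0, 0, 0],
    [0, 0, 0],
    [0, 0, 0],
    [0, 0, 0],
  ],
  gripper=[0.5, 0.3, 0.1, -0.1, -0.1, -0.1],
)

```text
time: 25.02
position: [0.6016, 0.199, 0.0994]
tool_rot: [0.988, 0.154, 0.0, 0.0]
ft_force: [-0.1, -1.0, -0.8]
grip_width: 0.0442
grip_force: 0.0
```

arm_command(
  delta_rot=[
    [0, 0, 0],
    [0, 0, 0],
    [0, 0, 0],
    [0, 0, 0],
    [0, 0, 0],
    [0, 0, 0],
    [0, 0, 0],
    [0, 0, 0],
  ],
  delta_pos=[
    [0, 0, -0.005],
    [0, 0, -0.02],
    [0, 0, -0.04],
    [0, 0, -0.07],
    [0, 0, -0.1],
    [0, 0, -0.12],
    [0, 0, -0.12],
    [0, 0, -0.12],
  ],
  gripper=[-0.1, -0.1, -0.1, -0.1, -0.1, -0.1, -0.1, -0.1],
)

```text
time: 25.68
position: [0.602, 0.1992, 0.2212]
tool_rot: [0.988, 0.154, 0.002, 0.0]
ft_force: [0.8, 0.0, -1.5]
grip_width: 0.0476
grip_force: 0.0
```

Run:
```python
from h import *
e=cam("side"); w=cam("wrist"); print(T().round(3),status.get_obs()["ft_force"])
cv2.imwrite("pics/m9.png",np.hstack([cv2.resize(e["pixels"][220:360,260:380],(343,400)),cv2.resize(w["pixels"],(0,0),fx=.69,fy=.833)[:400]]))
```

```text
[[ 0.953  0.304 -0.002  0.6  ]
 [ 0.304 -0.953 -0.     0.199]
 [-0.002 -0.    -1.     0.218]
 [ 0.     0.     0.     1.   ]] [-0.0494804   0.69637366  0.31896775]
```

View pics/m9.png

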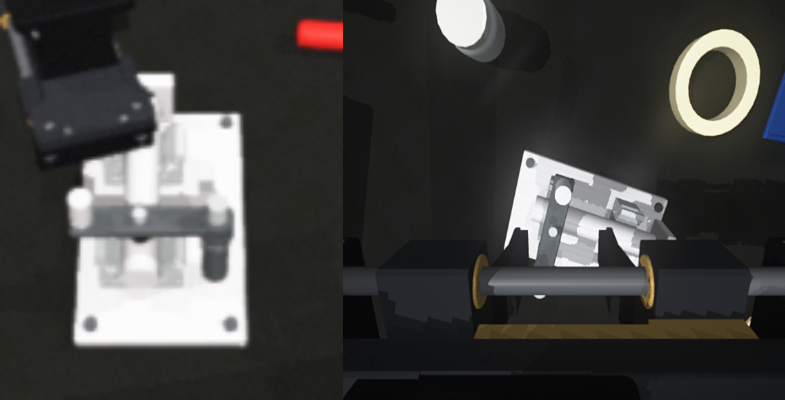

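The strap lies squarely across the bar, knob at crop (80,200) and column at (217,205), with the pad on the bar and the gripper clear.

arm_command(
  delta_rot=[
    [0, 0, 0],
    [0, 0, 0],
    [0, 0, 0],
    [0, 0, 0],
  ],
  delta_pos=[
    [0, 0, 0],
    [0, 0, 0],
    [0, 0, 0],
    [0, 0, 0],
  ],
  gripper=[-0.1, -0.1, -0.1, -0.1],
)

```text
time: 26.12
position: [0.6009, 0.199, 0.2186]
tool_rot: [0.988, 0.154, -0.001, -0.0]
ft_force: [-0.3, 0.0, 0.2]
grip_width: 0.048
grip_force: 0.0
```

```bash
python3 -c "
from rig import robot
print(robot.hand_in())"
```

```text
the job is handed in; nothing more can be done
None
```

I handed the job in at about 26 s, with no verdict returned: the thick bar lies in both V-blocks, was pushed on the stop at roughly 6 N and let go, and the strap is squarely across with its pad lowered gently onto the bar.

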